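Screw the hose elbow into the vacuum chamber's port, barb towards the pump

ROBOT

A 6-joint arm with a two-finger parallel gripper is mounted at the origin on the work surface. World frame = base frame: x ahead of the robot, y to its left, z up, the work surface at z = 0. Lengths are in m, angles in rad, forces in N, time in s.
With the tool pointing down it reaches from about 0.325 to 0.85 m from the base axis. Payload 15.5 kg.
Tool frame: the origin (TCP) lies at the very end of the fingers, on their centre line; the grasp point (between the pads) lies 19 mm behind it; y points along the fingers, z is the direction in which the jaws open and shut, and the axes are right-handed (so a half turn about y gives the same grasp; the last joint's range is limited). The gripper opens to 91 mm and grips with 3 to 60 N. Pads are 32 mm wide; open, the fingers measure 118 mm over their backs; the gripper's body (76 mm by 178 mm) begins 60 mm behind the grasp point.
Start: joints at [-1.327, 0.494, 1.345, -0, 1.302, -0.096], TCP at [0.208, -0.589, 0.214] pointing down, gripper open.
Joint ranges: [-2.91, 2.91], [-0.82, 2.16], [0.22, 2.67], [-1.22, 4.37], [0.12, 2.79], [-3.08, 3.08]. Speed limits (rad/s): [1.89, 1.89, 2.57, 3.01, 3.01, 3.01].

INTERFACE

Orientations are given as a rotation vector (axis times angle).
In Python, from station import arm gives the robot as it stands.
- The arm moves only by the tool step_arm, never from a script. Its argument "deltas" is a list of rows, each a list of 3 entries, a list of its own where there are three numbers: the shift along the tool's x, y, z in cm, then the turn, a rotation vector about the tool's x, y, z in rad, then the finger opening in cm, from 0 to 9.12. In form: [[[x, y, z], [ax, ay, az], jaw], ...]. A call has 1 to 8 rows; each row is the pose to reach, as a shift and turn from the pose commanded when the call began, along the tool's axes at that moment; what a row does not reach only later rows make up. A row lasts 1/8 s, in which the tool goes at most 62.5 mm and 10.7 degrees, less where a joint would pass 70% of its speed; a pose out of reach is approached as far as the arm can. A call with a gripper value outside its range is refused whole. The fingers move at their own pace and stop on an object; the grip force is fixed at half the most. Time passes only in rows, so rows that repeat a pose let the fingers close. It gives the time, the measured TCP pose, the force and the opening at its end, in the units of the state.
- arm.state(): the state, without advancing time (a new reading comes with each control period).
- arm.grab_frame(name): name is "side" or "top" or "wrist"; returns a dict with "pixels" (384x512x3 uint8, red, green, blue), "range_z" (384x512 float32, m along the optical axis (not along the pixel's ray), 0 where there is no reading), "camera_matrix" (3x3 intrinsics, pixels), "view" (4x4, takes a point from world to camera coordinates); the wrist camera has in their place "mount" (4x4, takes a point from camera to tool coordinates, whose origin is the TCP and whose axes are the tool frame's). Camera axes: x right, y up, looking along -z (the intrinsics and any distortion apply to the point x, -y, -z); pixel columns grow to the right and rows downward; lengths in m; the calibration is good to about 2 mm. A picture is of the moment at which its call begins: read the wrist's pose just before it.
- arm.finish_job(): hands the job in, once; it reports no verdict.
The state is a dict: "t": time; "joint_pos": joint angles; "joint_velocities": joint speeds; "joint_torque": joint torques, N m; "tcp_pos": TCP position; "tcp_rot": TCP orientation; "contact_force": force on the tool from outside, world axes, zero at the start; "wrist_torque": the same for the moment, N m; "width": opening from 0.0 (shut) to 1.0 (fully open).
Only numpy, scipy, OpenCV 4.12 (cv2) and the standard library are available. Lean on these libraries where they do the work, as an engineer would, in place of code of your own. Each camera call takes 0.05 s, during which the arm holds its last target.

TASK

Fit the blue hose elbow to the vacuum chamber: take it out of its holder block, start its thread in the white port on the clear lid and screw it in clockwise until it bites down on the black seal ring, stopping with the barb pointing straight at the brass inlet on top of the blue pump. The thread has two starts, so pick the one that brings the barb round to the pump when it is tight, do not run it past and back it off again, and leave the plug and the specimen jars where they stand.

Things in the scene. Friction and masses are not known exactly. Their poses are not given: they have to be found in the camera images.
- elbow: Loose blue 90-degree hose elbow, 70 g. Origin on its shank axis at the underside of its round flange (42 mm across, 6 mm thick); z up, x the way the barb points. It starts upright at any yaw, shank in a hole of the holder block, flange resting on the block's top. Threaded shank below: 20 mm across, 21 mm long. All is one rigid piece; turned clockwise (seen from above) it screws in.
- elbow_body (a point): Place to grip the elbow: middle of its square body, 26 mm above its origin. Body 24 x 24 mm, faces square to the elbow's x and y, from z = 6 to 40 mm. Grip it across its two y faces (the barb leaves the +x face).
- barb_tip (a point): Open end of the elbow's barb, 45 mm along x and 24 mm up z from the elbow's origin. The barb is level, 11 mm thick (ridges 14 mm).
- elbow_lugs (a point): On the shank axis 16 mm below the flange, midway between the two thread lugs, which stick out along the elbow's +y and -y: round, 5 mm thick, 29 mm over both. Two red marks on top of the flange lie over them.
- block: Pale wooden holder block (fixed), 64 (x) x 160 (y) x 30 mm high, origin at the centre of its underside. Two round holes 34 mm wide, 26 mm deep at y = +43 and -43 mm; the elbow stands in one and the plug in the other, either way round.
- plug: Loose black blanking plug with the same flange, shank and lugs and a thumb bar on top (24 mm over its flange's underside), standing in the other hole; bystander. Origin on the axis at the flange's underside.
- chamber: Vacuum chamber, clamped down (fixed): steel pot with clear round lid 176 mm across, lid top 118 mm over the table, three clamps at its rim (18 mm over the lid, 100 mm from the axis). Origin at table height under the port axis, z up, the pump and lamp box roughly along its +y and -y. The white port stands in the middle of the lid.
- port (a point): Centre of the port's face, 146 mm over the table, on the thread axis. Port 44 mm across; coarse right-hand two-start thread inside, 23 mm bore. After entering at a gap the elbow rests with its flange underside 5 mm above this face, then sinks 0.05 mm per degree clockwise, with 1 mm axial play.
- thread_start (a point): Port's rim over one of the two gaps where the lugs can enter the thread, at 114 degrees counter-clockwise (from above) from the chamber's x; the other gap is diametrically opposite. Red marks on the port's side and lid show both. Either lug fits either gap; up to 15 degrees off still enters, else the lugs rest on the thread 9 mm too high.
- seal_ring (a joint): Squeeze of the black rubber ring round the port's mouth, m: 0 free (top 2.5 mm above the port face), 8 N per mm as the flange presses it. The elbow meets it about 80 degrees clockwise from entering, is tight from 95 on (about 0.15 N m), dead stop at 138, and stays where it is left. From the right start the barb faces the pump at 102 to 126 degrees, from the other it faces away.
- gauge_top (a point): Top of the round vacuum gauge on the lid, 60 mm over the lid, 66 mm from the port axis; 40 mm wide, 20 mm thick, nearest face 55 mm from the axis. Obstacle.
- valve_top (a point): Top of the brass vent valve with red lever on the lid, 35 mm over the lid, 66 mm from the port axis, nearest face 56 mm from it. Obstacle.
- pump: Small blue diaphragm pump (fixed), 115 x 100 mm, 93 mm high, plus a round metal head to 123 mm; origin under its centre. It stands on one side of the chamber or the other, 320 to 370 mm from the port; the lamp box stands on the opposite side.
- pump_inlet (a point): On the upright brass inlet barb in the middle of the pump's top, 150 mm over the table (its end is at 160 mm).
- lamp_box: White lamp power box with a black handle (fixed), 115 x 100 x 110 mm, origin under its centre; not used.
- jar_amber: Loose specimen jar of brown glass with white lid, 58 mm across, 84 mm high, origin at the centre of its underside; bystander.
- jar_green: Loose specimen jar of green glass with white lid, 58 mm across, 84 mm high, origin at the centre of its underside; bystander.
There are look-alikes about, which are no part of the job. Several things have the shape of the elbow; the one meant has the colours described above.

How it is judged:
By the outcome, as a careful person would: the job done as asked, in the order asked, and still so for the second after the job is handed in, with the robot touching nothing.
It also fails if it takes over 50 s, if anything falls off the work surface, if the arm or the gripper's body presses on something with over 40 N, if the wrist force passes 120 N, or if a joint passes its speed limit or range.

## Working session

There is one attempt and no reset: what is moved stays moved. The work goes in short steps, Python scripts to look and compute and a tool call to move; the robot and the scene stay as the last step left them, time stands still between calls to the robot, and variables do not carry over. Pictures are saved under pics/ and viewed, and the job is handed in when it is done.

Besides the shell and the picture viewer there is one more tool, called after ">>>" as name(argument=value, ...) on one line, values as JSON. step_arm: Moves the arm, as the interface text tells. Its arguments: {"type":"object","properties":{"deltas":{"type":"array","items":{"type":"array"}}},"required":["deltas"]}

```bash
ls; mkdir -p pics
python3 - <<'E'
from station import arm
import cv2,numpy as np,pickle
s=arm.state();print({k:np.round(v,3).tolist() for k,v in s.items()})
d={}
for n in("side","top","wrist"):
    f=arm.grab_frame(n);d[n]=f;cv2.imwrite(f"pics/{n}0.png",f["pixels"][:,:,::-1])
    print(n,f["camera_matrix"].tolist(),{k:(np.round(v,3).tolist()) for k,v in f.items() if k not in("pixels","range_z","camera_matrix")})
pickle.dump((s,d),open("f0.pkl","wb"))
E
```

```text
pics
{'t': 0.0, 'joint_pos': [-1.327, 0.494, 1.346, -0.0, 1.303, -0.095], 'joint_velocities': [-0.0, 0.001, 0.002, 0.001, -0.001, -0.0], 'joint_torque': [-0.003, -87.883, -38.187, 0.07, 0.053, -0.0], 'tcp_pos': [0.208, -0.589, 0.213], 'tcp_rot': [-0.349, 2.039, -2.036], 'contact_force': [-0.494, 0.332, 0.095], 'wrist_torque': [-0.016, -0.016, -0.039], 'width': 1.001}
side [[491.0716087596397, 0.0, 261.9650761897438], [0.0, 491.0716087596397, 193.5890618064169], [0.0, 0.0, 1.0]] {'view': [[-0.693, -0.721, 0.003, 0.412], [0.408, -0.389, 0.826, -0.323], [-0.594, 0.574, 0.564, -1.106], [0.0, 0.0, 0.0, 1.0]]}
top [[353.9174581734828, 0.0, 250.55172031000367], [0.0, 353.9174581734828, 188.24353270925553], [0.0, 0.0, 1.0]] {'view': [[0.009, -1.0, 0.015, -0.019], [0.984, 0.011, 0.175, -0.588], [-0.175, 0.013, 0.984, -0.844], [0.0, 0.0, 0.0, 1.0]]}
wrist [[264.39086789256265, 0.0, 255.98644516685243], [0.0, 264.39086789256265, 190.9578691367218], [0.0, 0.0, 1.0]] {'mount': [[-0.001, -0.956, -0.294, -0.083], [0.0, 0.294, -0.956, -0.171], [1.0, -0.001, -0.0, 0.001], [0.0, 0.0, 0.0, 1.0]]}
```

View pics/side0.png

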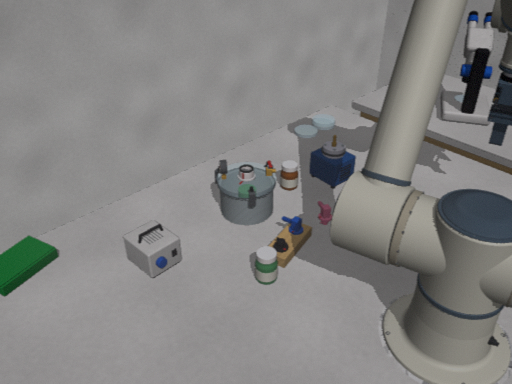

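View pics/top0.png

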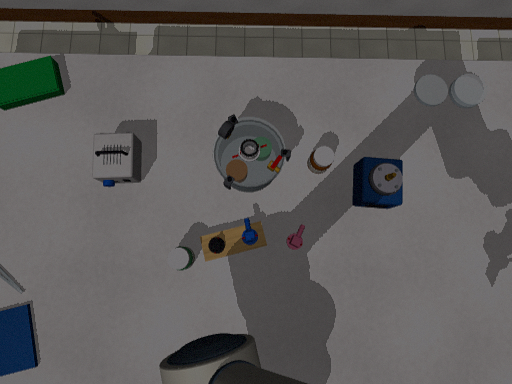

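View pics/wrist0.png

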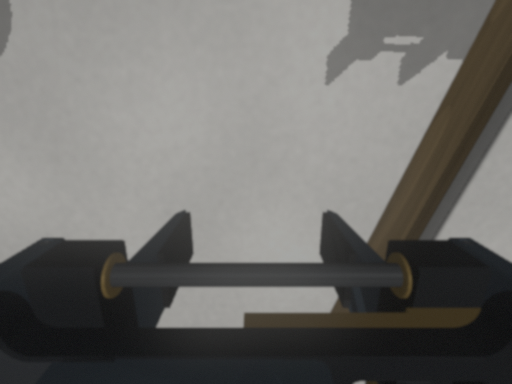

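The top view shows the blue elbow at about (250,237) with its barb pointing up the image, and the plug at (217,245). The port is at (250,149), the pump at (378,182) with its inlet at (390,176), the amber jar at (322,158) and the green jar at (183,258). I'll zoom in and measure these.

```bash
cat > h.py <<'E'
import numpy as np,cv2
from scipy.spatial.transform import Rotation as R
def c2w(f,s=None):
    if "view" in f: return np.linalg.inv(f["view"])
    T=np.eye(4);T[:3,:3]=R.from_rotvec(s["tcp_rot"]).as_matrix();T[:3,3]=s["tcp_pos"]
    return T@f["mount"]
def pt(f,u,v,s=None,z=None):
    """world point of pixel, by depth, or on plane z"""
    K=f["camera_matrix"];M=c2w(f,s)
    r=np.array([(u-K[0,2])/K[0,0],-(v-K[1,2])/K[1,1],-1])
    if z is None: 
        p=r*f["range_z"][int(round(v)),int(round(u))]
        return M[:3,:3]@p+M[:3,3]
    d=M[:3,:3]@r;o=M[:3,3]
    return o+d*(z-o[2])/d[2]
def cloud(f,s=None):
    K=f["camera_matrix"];M=c2w(f,s);h,w=f["range_z"].shape
    u,v=np.meshgrid(np.arange(w),np.arange(h));Z=f["range_z"]
    P=np.stack([(u-K[0,2])/K[0,0]*Z,-(v-K[1,2])/K[1,1]*Z,-Z],-1)
    return P@M[:3,:3].T+M[:3,3]
def proj(f,p,s=None):
    q=np.linalg.inv(c2w(f,s))@np.append(p,1);K=f["camera_matrix"]
    return K[0,2]+K[0,0]*q[0]/-q[2],K[1,2]+K[1,1]*q[1]/q[2]
E
python3 - <<'E'
import pickle,cv2,numpy as np
from h import *
s,d=pickle.load(open("f0.pkl","rb"))
f=d["top"];im=f["pixels"][:,:,::-1]
cv2.imwrite("pics/topz.png",cv2.resize(im[105:275,170:340],None,fx=4.4,fy=3.5,interpolation=cv2.INTER_CUBIC)) if 0 else cv2.imwrite("pics/topz.png",cv2.resize(im[105:275,190:340],None,fx=3.5,fy=3.5,interpolation=cv2.INTER_CUBIC))
g=d["side"]["pixels"][:,:,::-1]
cv2.imwrite("pics/sidez.png",cv2.resize(g[120:290,200:370],None,fx=3.5,fy=3.5,interpolation=cv2.INTER_CUBIC))
for n,(u,v) in dict(elbow=(250,237),barb=(247,220),plug=(217,245),port=(250,149),inlet=(392,176),gauge=(238,170),jarA=(324,157),jarG=(184,258)).items():
    print(n,pt(f,u,v).round(3))
E
```

```text
elbow [ 0.465 -0.012  0.07 ]
barb [ 0.507 -0.005  0.06 ]
plug [0.446 0.068 0.052]
port [ 0.67  -0.01   0.124]
inlet [ 0.602 -0.331  0.157]
gauge [0.62  0.018 0.119]
jarA [ 0.664 -0.194  0.085]
jarG [0.414 0.143 0.084]
```

View pics/topz.png

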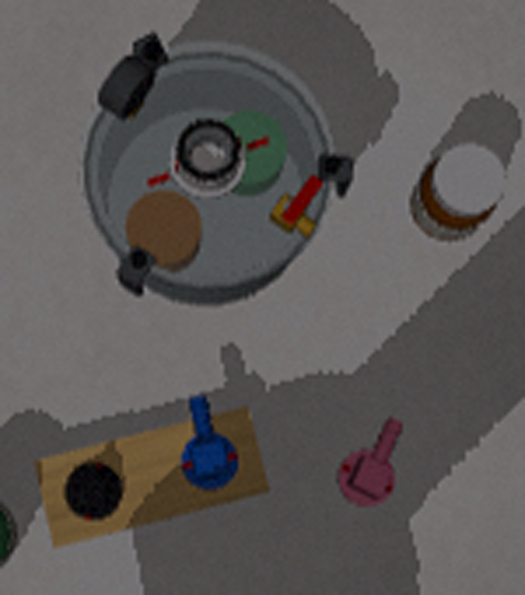

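View pics/sidez.png

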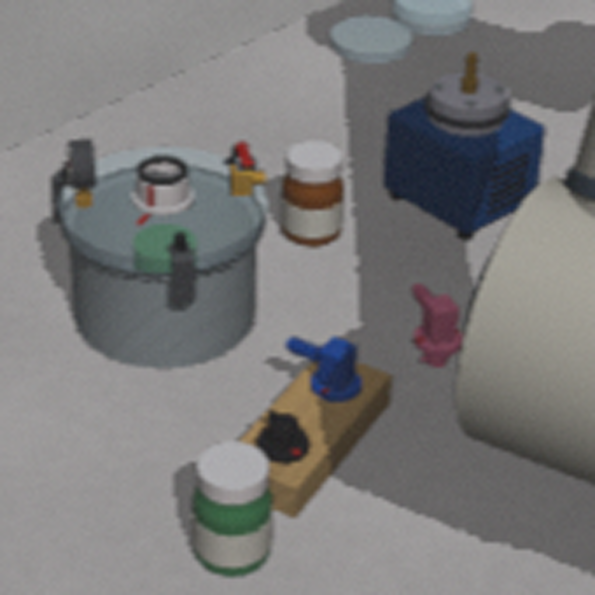

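```bash
cat >> h.py <<'E'
def Rt(s): return R.from_rotvec(s["tcp_rot"]).as_matrix()
def yaw(v): return np.degrees(np.arctan2(v[1],v[0]))
def delta(s,target,zyaw):
    """cm shift & rotvec in tool axes to reach target TCP with tool y down, tool z at zyaw deg"""
    a=np.radians(zyaw);z=np.array([np.cos(a),np.sin(a),0]);y=np.array([0,0,-1.]);x=np.cross(y,z)
    Rg=np.stack([x,y,z],1);R0=Rt(s)
    return (R0.T@(np.array(target)-s["tcp_pos"])*100).round(2),R.from_matrix(R0.T@Rg).as_rotvec().round(3)
E
python3 - <<'E'
import pickle
from h import *
s,d=pickle.load(open("f0.pkl","rb"))
print(Rt(s).round(3),yaw(Rt(s)[:,2]),yaw(Rt(s)[:,0]))
for zy in(-80,100): print(zy,delta(s,[0.50,-0.03,0.30],zy))
E
```

```text
[[-0.943 -0.     0.332]
 [-0.332  0.001 -0.943]
 [-0.    -1.    -0.001]] -70.588853036278 -160.58886024602222
-80 (array([-46.16,  -8.61, -43.02]), array([0.001, 0.164, 0.   ]))
100 (array([-46.16,  -8.61, -43.02]), array([ 0.000e+00, -2.977e+00, -2.000e-03]))
```

>>> step_arm(deltas=[[[-15,-8.6,-14],[0,-0.18,0],9],[[-20,-8.6,-18],[0,-0.36,0],9],[[-25,-8.6,-23],[0,-0.54,0],9],[[-30,-8.6,-28],[0,-0.72,0],9],[[-35,-8.6,-33],[0,-0.9,0],6],[[-40,-8.6,-38],[0,-1.08,0],6],[[-46.2,-8.6,-43],[0,-1.26,0],6],[[-46.2,-8.6,-43],[0,-1.44,0],6]])

```text
t: 1.15
tcp_pos: [0.435, -0.153, 0.2932]
tcp_rot: [-1.303, 1.05, -1.051]
contact_force: [1.6, -0.7, -0.0]
width: 0.659
```

Run:
```python
from h import *
from station import arm
s=arm.state();print(s["t"],s["tcp_pos"].round(3) if hasattr(s["tcp_pos"],'round') else s["tcp_pos"],yaw(Rt(s)[:,2]),np.round(s["joint_pos"],2))
print(delta(s,[0.50,-0.03,0.30],100))
```

```text
1.15 [ 0.435 -0.153  0.293] 12.242088677829983 [-0.47  0.18  1.61 -0.    1.35 -0.68]
(array([-10.64,  -0.68,   8.96]), array([-0.   , -1.532,  0.   ]))
```

>>> step_arm(deltas=[[[-5,-0.7,4],[0,-0.18,0],6],[[-10.6,-0.7,9],[0,-0.36,0],6],[[-10.6,-0.7,9],[0,-0.54,0],6],[[-10.6,-0.7,9],[0,-0.72,0],6],[[-10.6,-0.7,9],[0,-0.9,0],6],[[-10.6,-0.7,9],[0,-1.08,0],6],[[-10.6,-0.7,9],[0,-1.26,0],6],[[-10.6,-0.7,9],[0,-1.44,0],6]])

```text
t: 2.15
tcp_pos: [0.5005, -0.0325, 0.2998]
tcp_rot: [-1.57, -0.065, 0.066]
contact_force: [-0.4, 0.5, -0.0]
width: 0.658
```

```bash
cat > look.py <<'E'
import sys,pickle
from h import *
from station import arm
def look(tag,names=("wrist",)):
    d={}
    s=arm.state()
    for n in names:
        d[n]=arm.grab_frame(n);im=d[n]["pixels"][:,:,::-1]
        cv2.imwrite(f"pics/{n}{tag}.png",cv2.resize(im,None,fx=1.5,fy=1.5,interpolation=cv2.INTER_CUBIC))
    pickle.dump((s,d),open(f"f{tag}.pkl","wb"))
    print(round(s["t"],2),np.round(s["tcp_pos"],4),"zyaw",round(yaw(Rt(s)[:,2]),2),"F",np.round(s["contact_force"],1),"T",np.round(s["wrist_torque"],2),"w",round(s["width"]*9.12,2),"j",np.round(s["joint_pos"],2))
    return s,d
if __name__=="__main__": look(sys.argv[1],sys.argv[2].split(","))
E
python3 look.py 1 wrist,top
```

```text
2.15 [ 0.5005 -0.0325  0.2998] zyaw 94.76 F [-0.4  0.5 -0. ] T [ 0.11 -0.11  0.05] w 6.0 j [-0.18  0.24  1.51 -0.    1.39 -1.84]
```

View pics/wrist1.png

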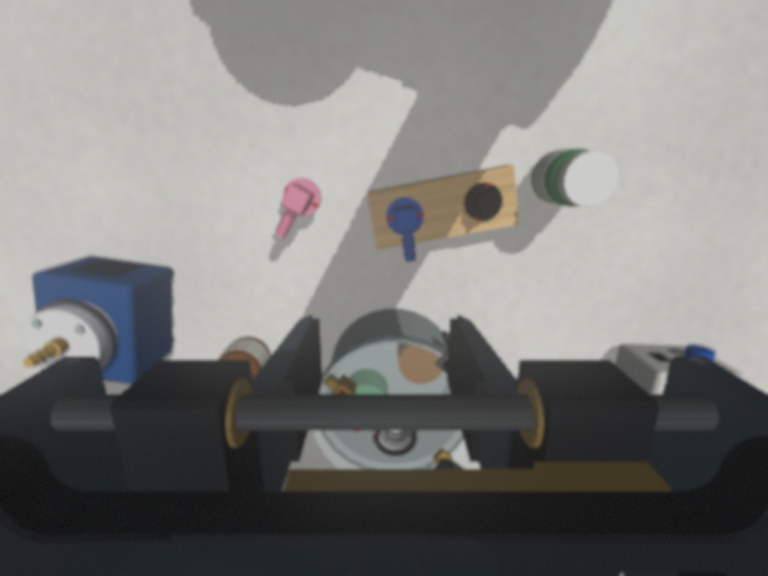

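The wrist picture has +x pointing down. The blue elbow is at (405,215) with its barb running down to (409,258), the plug is at (484,201), and the pump is at the left with its inlet at (48,352). The port is at (395,435), partly behind the gripper rod. Next I'll measure from the depth data.

```bash
cat > meas.py <<'E'
import pickle,sys
from h import *
def blue(f): 
    h=cv2.cvtColor(f["pixels"],cv2.COLOR_RGB2HSV);return (h[...,0]>105)&(h[...,0]<125)&(h[...,1]>120)
E
python3 - <<'E'
import pickle
from meas import *
s1,d1=pickle.load(open("f1.pkl","rb"));s0,d0=pickle.load(open("f0.pkl","rb"))
for name,f,s in(("wrist1",d1["wrist"],s1),("top0",d0["top"],None),("side0",d0["side"],None),("top1",d1["top"],None)):
    P=cloud(f,s);m=blue(f)&(abs(P[...,0]-.47)<.08)&(abs(P[...,1]+.01)<.06)&(P[...,2]<.09)&(f["range_z"]>0)
    Q=P[m]
    top=Q[Q[:,2]>.064];bb=Q[(Q[:,2]<.0625)&(Q[:,2]>.045)&(Q[:,0]>.485)]
    fl=Q[(Q[:,2]>.031)&(Q[:,2]<.04)]
    print(name,len(Q),"top",len(top),top.mean(0).round(4),"barb",len(bb),bb.mean(0).round(4) if len(bb) else "", "fl",len(fl),fl.mean(0).round(4) if len(fl) else "")
    if len(top)>5:
        # min area rect of top
        r=cv2.minAreaRect((top[:,:2]*1000).astype(np.float32));print("  rect",np.round(r[0],1),np.round(r[1],1),round(r[2],1))
    if len(bb)>5 and len(top): 
        v=bb.mean(0)-top.mean(0);print("  yaw",yaw(v)); 
        _,_,V=np.linalg.svd(bb[:,:2]-bb[:,:2].mean(0));print("  pca",yaw(V[0]))
E
```

```text
wrist1 0 top 0 [nan nan nan] barb 0  fl 0 
top0 238 top 99 [ 0.4681 -0.0114  0.0703] barb 50 [ 0.499  -0.0047  0.0593] fl 72 [ 0.4655 -0.0103  0.0371]
  rect [472.  -10.5] [31.4 23.8] 11.8
  yaw 12.159249087526577
  pca -166.11828000515555
side0 194 top 55 [ 0.4686 -0.005   0.0692] barb 27 [ 0.4974 -0.0005  0.0581] fl 43 [ 0.4613 -0.0047  0.0364]
  rect [474.3  -6.5] [28.5 34.7] 85.1
  yaw 8.866305615409372
  pca -163.21809778987907
top1 168 top 95 [ 0.4678 -0.0116  0.0705] barb 0  fl 65 [ 0.4627 -0.0114  0.0368]
  rect [468.2 -11.3] [23.5 23.9] 11.5<stdin>:9: RuntimeWarning: Mean of empty slice.
  ret = um.true_divide(
```

Run:
```python
import pickle
from meas import *
s1,d1=pickle.load(open("f1.pkl","rb"));f=d1["wrist"]
h=cv2.cvtColor(f["pixels"],cv2.COLOR_RGB2HSV)
print(h[143,270],f["range_z"][143,270],pt(f,270,143,s1),pt(f,272,172,s1),pt(f,323,134,s1))
for p in((.468,-.0114,.07),(.446,.068,.05)): print(proj(f,p,s1))
```

```text
[112 113 120] 0.3971341 [ 0.46265615 -0.01523711  0.06963457] [ 0.50890759 -0.00694443  0.06004742] [0.44389425 0.06612112 0.05348686]
(np.float64(272.19440049037627), np.float64(146.81040208183884))
(np.float64(323.4371778565471), np.float64(135.27711387248186))
```

Run:
```python
from h import *
from station import arm
s=arm.state();print(delta(s,[0.69,-0.01,0.275],100))
```

```text
(array([19.07,  2.48,  0.73]), array([-0.   , -0.094, -0.   ]))
```

>>> step_arm(deltas=[[[5,0,0.7],[0,-0.09,0],6],[[10,1,0.7],[0,-0.09,0],6],[[15,2,0.7],[0,-0.09,0],6],[[19,2.5,0.7],[0,-0.09,0],6],[[19,2.5,0.7],[0,-0.09,0],6],[[19,2.5,0.7],[0,-0.09,0],6]])

```text
t: 3.0
tcp_pos: [0.6891, -0.0109, 0.2747]
tcp_rot: [-1.567, -0.128, 0.13]
contact_force: [0.3, -0.1, -0.0]
width: 0.658
```

```bash
python3 look.py 2 wrist
```

```text
3.0 [ 0.6891 -0.0109  0.2747] zyaw 99.42 F [ 0.3 -0.1 -0. ] T [ 0.11 -0.12 -0.02] w 6.0 j [-0.1   0.55  1.08 -0.    1.52 -1.84]
```

View pics/wrist2.png

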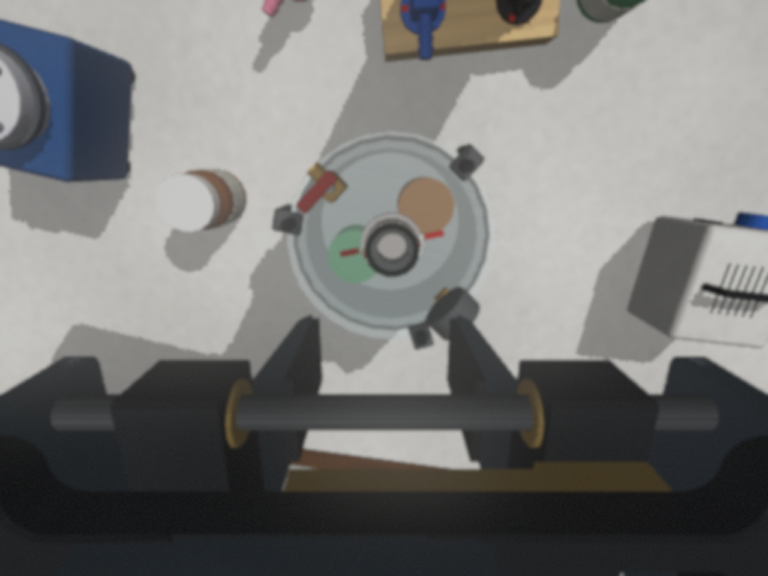

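The port ring is centred near (391,247), with red lid marks at (434,235) and (349,252). The gauge is at (455,312) and the valve at (322,188). The amber jar and pump are on the left.

Run:
```python
import pickle
from meas import *
s,d=pickle.load(open("f2.pkl","rb"));f=d["wrist"];px=f["pixels"]
z=cv2.resize(px[130:195,215:305][:,:,::-1],None,fx=8,fy=8,interpolation=cv2.INTER_CUBIC);cv2.imwrite("pics/port2z.png",z)
P=cloud(f,s)
m=(abs(P[...,2]-.1475)<.004)&(np.hypot(P[...,0]-.67,P[...,1]+.01)<.05)
Q=P[m];print("ring",len(Q),Q.mean(0).round(4));
c,r=cv2.minEnclosingCircle((Q[:,:2]*1000).astype(np.float32));print(c,r)
h=cv2.cvtColor(px,cv2.COLOR_RGB2HSV)
red=((h[...,0]<8)|(h[...,0]>172))&(h[...,1]>120)&(np.hypot(P[...,0]-.667,P[...,1]+.01)<.05)
n,l,st,ce=cv2.connectedComponentsWithStats(red.astype(np.uint8))
for i in range(1,n):
    if st[i,4]>6: print(st[i],ce[i].round(1),pt(f,*ce[i],s,z=.118).round(4),pt(f,*ce[i],s).round(4))
for zz in(.1475,): print(pt(f,391/1.5,247/1.5,s,z=zz))
```

```text
ring 424 [ 0.6656 -0.0102  0.1476]
(666.4691772460938, -10.325222969055176) 21.454744338989258
[284 154  11   4  29] [289.  155.6] [0.6533 0.0241 0.118 ] [0.6534 0.0241 0.1179]
[ 0.66462814 -0.01017902  0.1475    ]
```

View pics/port2z.png

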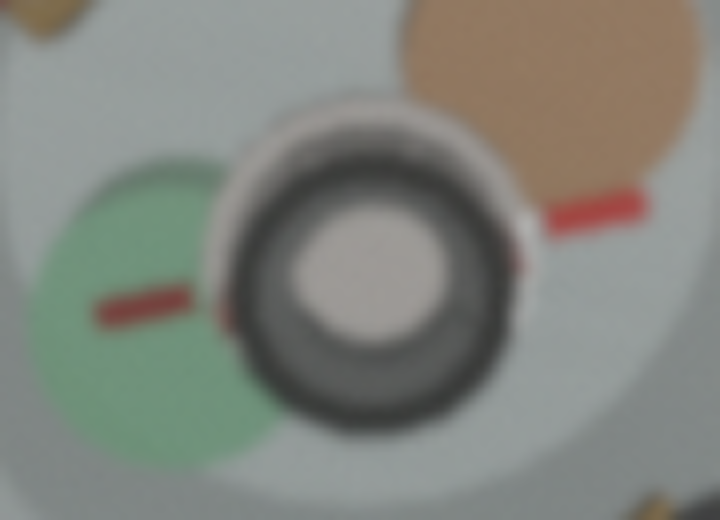

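Run:
```python
import pickle
from meas import *
s,d=pickle.load(open("f2.pkl","rb"));f=d["wrist"]
g=lambda u,v,z:pt(f,215+(u+.5)/8-.5,130+(v+.5)/8-.5,s,z=z)
p=[g(*q,.118) for q in((546,222),(648,203),(97,316),(192,297))]
for q in p: print(q.round(4))
print("dirs",yaw(p[1]-p[0]),yaw(p[3]-p[2]),yaw(p[1]-p[2]),"mid",((p[0]+p[1]+p[2]+p[3])/4).round(4))
c=g(371,296,.1485);print("ring c",c.round(4))
# inlet
s0,d0=pickle.load(open("f0.pkl","rb"));s1,d1=pickle.load(open("f1.pkl","rb"))
for name,f,s in(("top0",d0["top"],None),("side0",d0["side"],None),("wrist1",d1["wrist"],s1)):
    P=cloud(f,s);m=(P[...,2]>.128)&(P[...,2]<.165)&(np.hypot(P[...,0]-.6,P[...,1]+.335)<.04)&(f["range_z"]>0)
    Q=P[m];print(name,len(Q),np.median(Q,0).round(4))
    m=(abs(P[...,2]-.1475)<.003)&(np.hypot(P[...,0]-.667,P[...,1]+.01)<.03);Q=P[m];
    if len(Q): c=cv2.minEnclosingCircle((Q[:,:2]*1000).astype(np.float32));print("  ring",len(Q),c)
# gauge, valve
f=d["wrist"];s=pickle.load(open("f2.pkl","rb"))[0];P=cloud(f,s)
for lo,hi in((.16,.19),(.14,.158)):
    m=(P[...,2]>lo)&(P[...,2]<hi)&(np.hypot(P[...,0]-.667,P[...,1]+.01)<.1)&(np.hypot(P[...,0]-.667,P[...,1]+.01)>.04);Q=P[m]
    n,l,st,ce=cv2.connectedComponentsWithStats(m.astype(np.uint8))
    for i in range(1,n):
        if st[i,4]>15: print(lo,st[i,4],P[l==i].mean(0).round(3),P[l==i][:,2].max().round(3))
```

```text
[0.6567 0.017  0.118 ]
[0.6512 0.032  0.118 ]
[ 0.683 -0.05   0.118]
[ 0.6775 -0.0357  0.118 ]
dirs 110.13222608158948 110.91006668635306 111.19126196923183 mid [ 0.6671 -0.0092  0.118 ]
ring c [ 0.6665 -0.0096  0.1485]
top0 70 [ 0.6031 -0.331   0.1398]
  ring 95 ((666.3007202148438, -7.438543796539307), 21.704004287719727)
side0 42 [ 0.6067 -0.3273  0.1411]
  ring 49 ((668.9193725585938, -4.06667947769165), 23.966848373413086)
wrist1 264 [ 0.6023 -0.3335  0.144 ]
  ring 163 ((666.6698608398438, -10.027545928955078), 21.10348129272461)
0.16 530 [0.701 0.042 0.171] 0.179
0.14 430 [ 0.632 -0.068  0.15 ] 0.155
0.14 132 [0.699 0.036 0.15 ] 0.158
```

Run:
```python
from h import *
from station import arm
s=arm.state();print(delta(s,[0.49,-0.013,0.20],101))
```

```text
(array([-19.65,   7.52,   3.06]), array([-0.   , -0.027, -0.   ]))
```

>>> step_arm(deltas=[[[-5,0,1],[0,-0.03,0],6],[[-10,0,2],[0,-0.03,0],6],[[-15,3,3],[0,-0.03,0],6],[[-19.6,7.5,3],[0,-0.03,0],6],[[-19.6,7.5,3],[0,-0.03,0],6],[[-19.6,7.5,3],[0,-0.03,0],6]])

```text
t: 3.8
tcp_pos: [0.4917, -0.0142, 0.201]
tcp_rot: [-1.566, -0.155, 0.152]
contact_force: [0.5, -0.1, 0.6]
width: 0.659
```

```bash
python3 look.py 3 wrist
python3 - <<'E'
import pickle
from meas import *
s,d=pickle.load(open("f3.pkl","rb"));f=d["wrist"];px=f["pixels"]
u,v=map(int,proj(f,(.47,-.011,.06),s));print(u,v)
z=cv2.resize(px[v-45:v+45,u-55:u+55][:,:,::-1],None,fx=6.5,fy=6.5,interpolation=cv2.INTER_CUBIC);cv2.imwrite("pics/el3z.png",z)
P=cloud(f,s)
h=cv2.cvtColor(px,cv2.COLOR_RGB2HSV);b=(h[...,0]>102)&(h[...,0]<128)&(h[...,1]>80)&(f["range_z"]>0)&(np.hypot(P[...,0]-.475,P[...,1]+.01)<.06)
Q=P[b];top=Q[(Q[:,2]>.0665)&(Q[:,2]<.08)];print(len(Q),len(top),top.mean(0).round(4))
r=cv2.minAreaRect((top[:,:2]*1000).astype(np.float32));print(r)
bb=Q[(Q[:,2]<.0635)&(Q[:,2]>.054)&(Q[:,0]>.486)]
print(len(bb),bb.mean(0));_,_,V=np.linalg.svd(bb[:,:2]-bb[:,:2].mean(0));print(yaw(V[0]),yaw(bb.mean(0)-top.mean(0)))
fl=Q[(Q[:,2]>.033)&(Q[:,2]<.039)];print("fl",len(fl),cv2.minEnclosingCircle((fl[:,:2]*1000).astype(np.float32)),np.median(fl[:,2]))
red=((h[...,0]<8)|(h[...,0]>172))&(h[...,1]>90)&(np.hypot(P[...,0]-.468,P[...,1]+.01)<.03)
n,l,st,ce=cv2.connectedComponentsWithStats(red.astype(np.uint8))
for i in range(1,n):
    if st[i,4]>3: print(st[i,4],ce[i],pt(f,*ce[i],s,z=.036).round(4))
E
```

```text
3.8 [ 0.4917 -0.0142  0.201 ] zyaw 101.22 F [ 0.5 -0.1  0.6] T [ 0.12 -0.14  0.  ] w 6.01 j [-0.15  0.32  1.68  0.    1.13 -1.92]
262 164
745 366 [ 0.4674 -0.0142  0.0694]
((467.615966796875, -14.387334823608398), (22.331314086914062, 22.297727584838867), 12.129048347473145)
138 [ 0.49804852 -0.00737473  0.05918299]
11.863984859103498 12.58429501804598
fl 186 ((468.04071044921875, -13.685220718383789), 18.976913452148438) 0.03565831315488341
7 [247.71428571 159.57142857] [ 0.4717 -0.0297  0.036 ]
8 [273.5 159.5] [0.4652 0.0027 0.036 ]
```

View pics/wrist3.png

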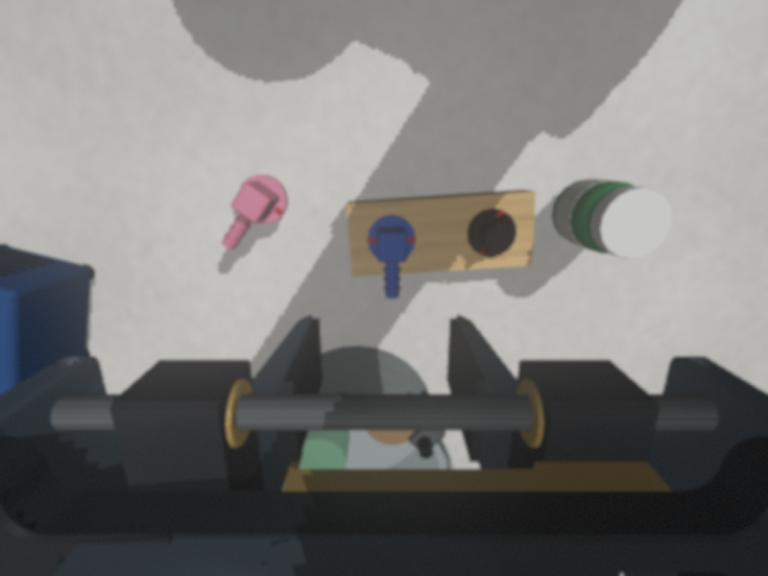

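View pics/el3z.png

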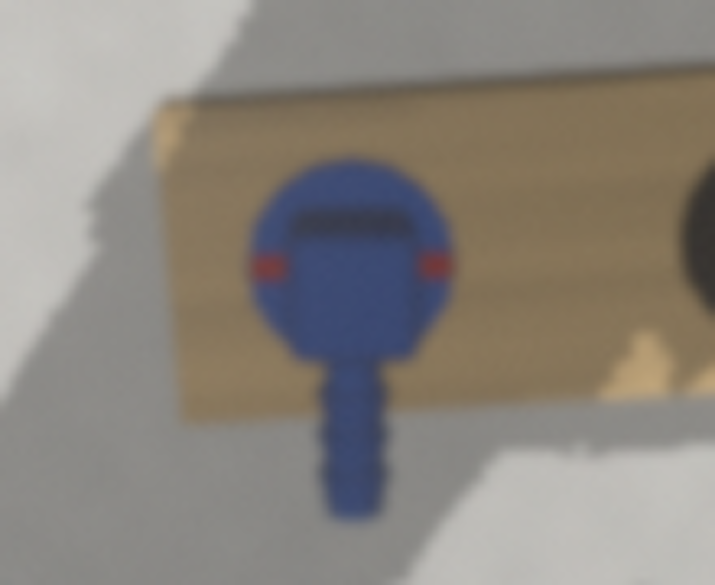

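The elbow is at (0.468, -0.014) with yaw about 11.5°, which matches the present jaw yaw. Next I descend and grip it.

Run:
```python
from h import *
from station import arm
s=arm.state();print(delta(s,[0.468,-0.014,0.041],101.5),delta(s,[0.468,-0.014,0.14],101.5))
```

```text
(array([-2.46, 16.02,  0.52]), array([ 0.001, -0.004,  0.003])) (array([-2.43,  6.12,  0.51]), array([ 0.001, -0.004,  0.003]))
```

>>> step_arm(deltas=[[[-2.4,3,0.5],[0,-0.005,0.003],5],[[-2.45,7,0.5],[0,-0.005,0.003],5],[[-2.45,10,0.5],[0,-0.005,0.003],5],[[-2.45,13,0.5],[0,-0.005,0.003],5],[[-2.45,15,0.5],[0,-0.005,0.003],5],[[-2.45,16,0.5],[0,-0.005,0.003],5],[[-2.45,16,0.5],[0,-0.005,0.003],5],[[-2.45,16,0.5],[0,-0.005,0.003],5]])

```text
t: 4.85
tcp_pos: [0.4671, -0.014, 0.0408]
tcp_rot: [-1.566, -0.158, 0.16]
contact_force: [0.6, -0.2, -0.6]
width: 0.545
```

```bash
python3 look.py 4 wrist
```

```text
4.85 [ 0.4671 -0.014   0.0408] zyaw 101.59 F [ 0.6 -0.2 -0.6] T [ 0.1  -0.14 -0.  ] w 4.97 j [-0.16  0.55  1.91 -0.    0.69 -1.93]
```

View pics/wrist4.png

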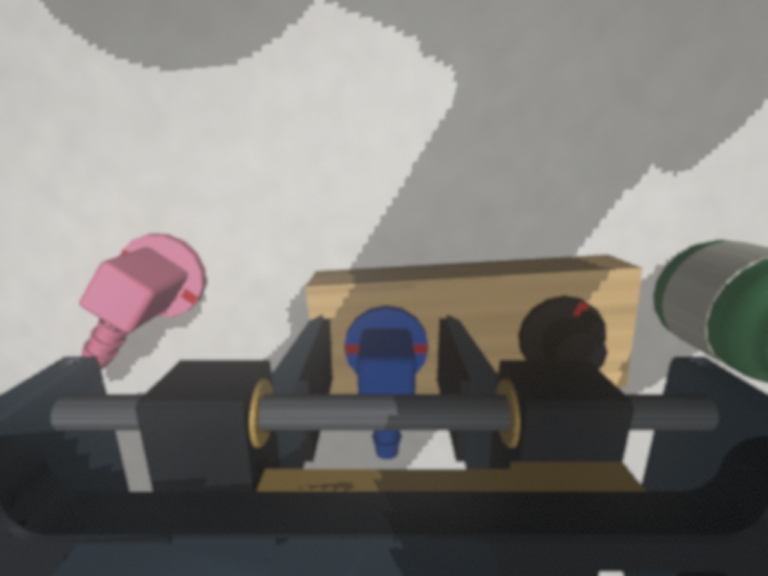

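The elbow at (386,345) sits centred between the fingers, at (320) and (448), and it's square to them. I can close the jaw.

>>> step_arm(deltas=[[[0,0,0],[0,0,0],2],[[0,0,0],[0,0,0],2],[[0,0,0],[0,0,0],1.5],[[0,0,0],[0,0,0],1.5],[[0,0,0],[0,0,0],1.5]])

```text
t: 5.52
tcp_pos: [0.4663, -0.0139, 0.0401]
tcp_rot: [-1.565, -0.157, 0.161]
contact_force: [-0.9, -0.1, 5.9]
width: 0.264
```

>>> step_arm(deltas=[[[0,-1,0],[0,0,0],1.5],[[0,-3,0],[0,0,0],1.5],[[0,-6,0],[0,0,0],1.5],[[0,-10,0],[0,0,0],1.5],[[0,-14,0],[0,0,0],1.5],[[0,-18,0],[0,0,0],1.5],[[0,-20,0],[0,0,0],1.5],[[0,-20,0],[0,0,0],1.5]])

```text
t: 6.52
tcp_pos: [0.4674, -0.0138, 0.2415]
tcp_rot: [-1.566, -0.159, 0.159]
contact_force: [0.2, -0.3, -0.6]
width: 0.258
```

```bash
python3 look.py 5 wrist,top,side
python3 - <<'E'
from h import *
from station import arm
s=arm.state();print(delta(s,[0.6665,-0.0098,0.241],110.8))
E
```

```text
6.53 [ 0.4674 -0.0138  0.2415] zyaw 101.59 F [ 0.2 -0.3 -0.6] T [ 0.18 -0.18 -0.03] w 2.35 j [-0.16  0.24  1.68 -0.    1.22 -1.93]
(array([19.7 , -0.27, -3.64]), array([-0.001, -0.161, -0.004]))
```

View pics/wrist5.png

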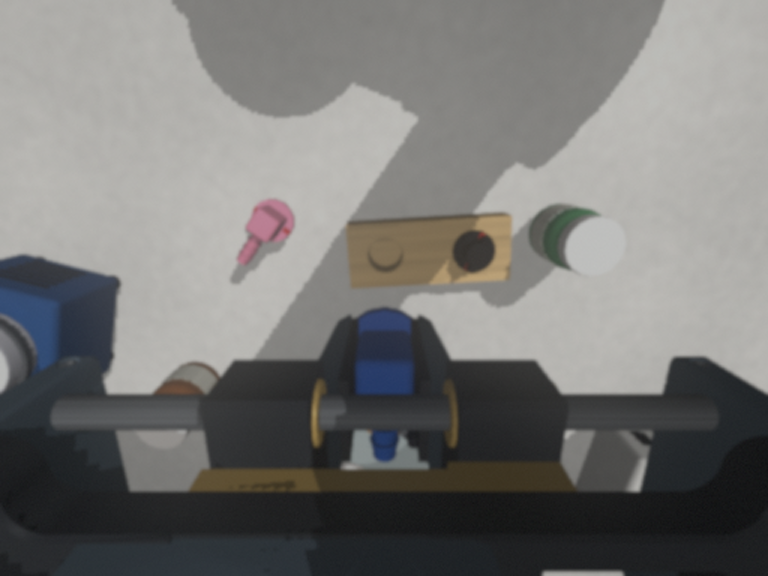

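View pics/side5.png

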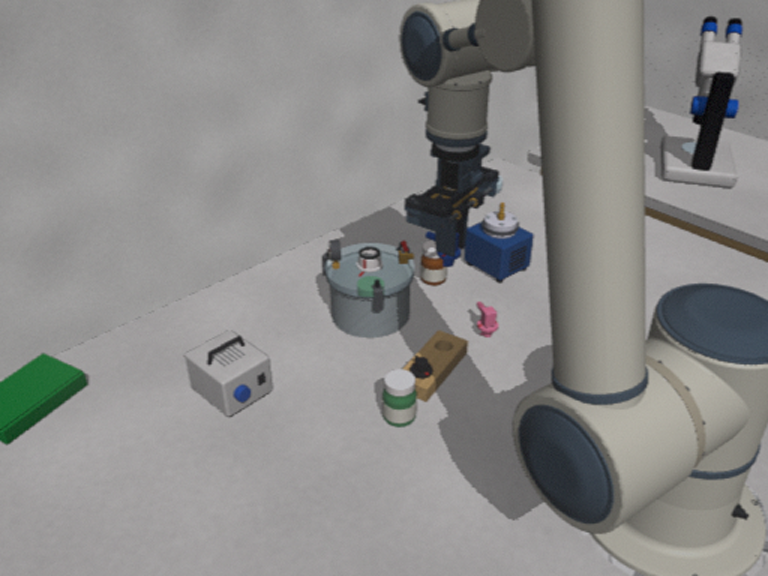

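The elbow is held, with its body at (385,345) in the wrist view, and its hole in the block at (386,253) is empty. I'll measure where it sits relative to the tool.

Run:
```python
import pickle
from meas import *
for t in("4","5"):
    s,d=pickle.load(open(f"f{t}.pkl","rb"));f=d["wrist"];px=f["pixels"]
    K=f["camera_matrix"];Z=f["range_z"];u,v=np.meshgrid(np.arange(512),np.arange(384))
    P=np.stack([(u-K[0,2])/K[0,0]*Z,-(v-K[1,2])/K[1,1]*Z,-Z,np.ones_like(Z)],-1)@f["mount"].T
    h=cv2.cvtColor(px,cv2.COLOR_RGB2HSV);b=(h[...,0]>102)&(h[...,0]<128)&(h[...,1]>80)&(Z>0)&(np.hypot(P[...,0],P[...,2])<.06)&(P[...,1]<.03)
    Q=P[b][:,:3]*1000
    print(len(Q))
    top=Q[(Q[:,1]<-26)&(Q[:,1]>-34)];print("top",len(top),top.min(0).round(1),top.max(0).round(1),np.median(top,0).round(1))
    fl=Q[(Q[:,1]<7)&(Q[:,1]>1)];print("fl",len(fl),fl.min(0).round(1),fl.max(0).round(1),np.median(fl,0).round(1))
    bb=Q[(Q[:,0]>15)];print("bb",len(bb),np.median(bb,0).round(1),bb.max(0).round(1),bb.min(0).round(1))
    back=Q[(Q[:,1]<-8)&(Q[:,1]>-24)&(Q[:,0]<0)];print("back",len(back),np.median(back,0).round(1) if len(back) else"")
```

```text
2547
top 930 [-11.6 -30.5 -12.2] [  5.2 -26.   11.6] [ -4.  -28.7  -0. ]
fl 741 [-19.6   1.  -18.8] [13.5  6.8 19.3] [-10.8   5.1   0.8]
bb 259 [ 37.1 -18.4   0.1] [ 46.1 -11.3   5.8] [ 29.  -21.   -4.8]
back 362 [-10.8 -16.2   0. ]
2338
top 945 [-10.9 -33.3 -12.9] [  5.  -26.   11.1] [ -3.7 -29.2  -0.6]
fl 403 [-19.    1.  -12.9] [-6.6  6.5 10.9] [-13.    4.6  -0.6]
bb 295 [ 37.8 -19.   -0.6] [ 47.1 -10.8   5.1] [ 29.1 -21.4  -6.2]
back 381 [-10.1 -16.9  -0.6]
```

Run:
```python
from h import *
from station import arm
s=arm.state();print(delta(s,[0.6651,-0.0100,0.205],110.8))
```

```text
(array([19.58,  3.33, -3.64]), array([-0.001, -0.161, -0.004]))
```

>>> step_arm(deltas=[[[4,0,-0.5],[0,-0.04,-0.004],1.5],[[9,0,-1.5],[0,-0.08,-0.004],1.5],[[14,0,-2.5],[0,-0.12,-0.004],1.5],[[18,1,-3.3],[0,-0.16,-0.004],1.5],[[19.6,2,-3.6],[0,-0.16,-0.004],1.5],[[19.6,3.3,-3.65],[0,-0.16,-0.004],1.5],[[19.6,3.3,-3.65],[0,-0.16,-0.004],1.5],[[19.6,3.3,-3.65],[0,-0.16,-0.004],1.5]])

```text
t: 7.68
tcp_pos: [0.6653, -0.0102, 0.2069]
tcp_rot: [-1.552, -0.285, 0.283]
contact_force: [0.3, 0.8, -0.5]
width: 0.258
```

```bash
python3 look.py 6 wrist,top,side
python3 - <<'E'
import cv2,pickle
s,d=pickle.load(open("f6.pkl","rb"))
a=d["side"]["pixels"][130:230,195:295,::-1];b=d["top"]["pixels"][105:205,200:300,::-1]
import numpy as np
cv2.imwrite("pics/z6.png",cv2.resize(np.hstack([a,b]),None,fx=4,fy=4,interpolation=cv2.INTER_CUBIC))
from h import *
from station import arm
s=arm.state();print(delta(s,[0.6651,-0.0100,0.165],110.8))
E
```

```text
7.67 [ 0.6653 -0.0102  0.2069] zyaw 110.74 F [ 0.3  0.8 -0.5] T [ 0.15 -0.12 -0.06] w 2.36 j [-0.11  0.56  1.25  0.    1.34 -2.04]
(array([-0.07,  4.22,  0.05]), array([ 0.   , -0.001,  0.002]))
```

View pics/wrist6.png

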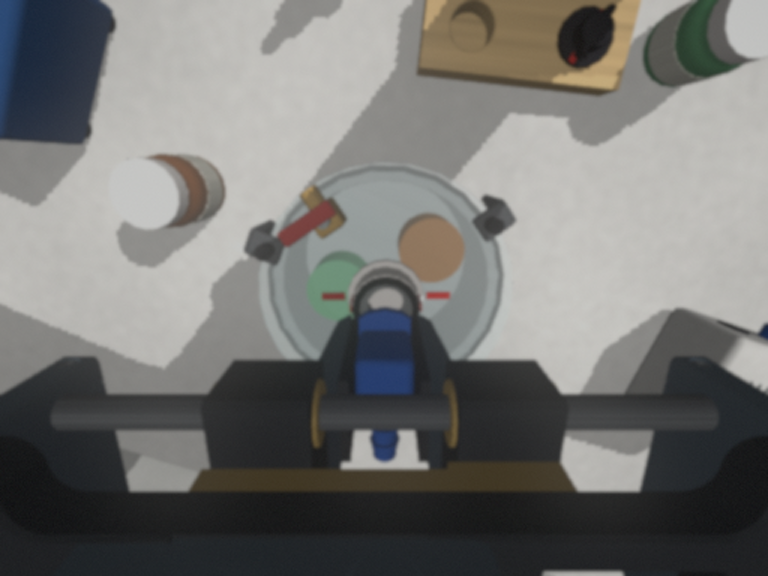

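View pics/z6.png

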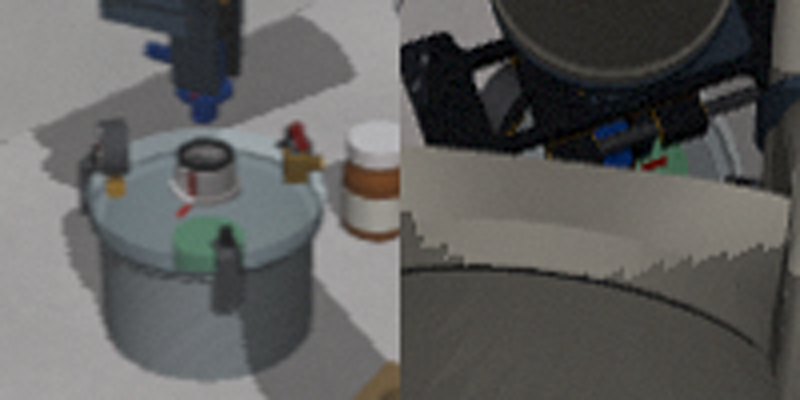

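The port at (386,298) is centred under the elbow at (386,330). The two lid marks are at (333,296) and (437,296), level with the jaw axis, so the lugs line up with the gaps. I'll lower it now.

>>> step_arm(deltas=[[[-0.05,1,0.03],[0,0,0],1.5],[[-0.05,2,0.03],[0,0,0],1.5],[[-0.05,2.7,0.03],[0,0,0],1.5],[[-0.05,3.2,0.03],[0,0,0],1.5],[[-0.05,3.5,0.03],[0,0,0],1.5],[[-0.05,3.5,0.03],[0,0,0],1.5]])

```text
t: 8.57
tcp_pos: [0.6655, -0.01, 0.1713]
tcp_rot: [-1.552, -0.285, 0.284]
contact_force: [1.0, 0.4, -0.6]
width: 0.26
```

>>> step_arm(deltas=[[[0,0.2,0],[0,0,0],1.5],[[0,0.4,0],[0,0,0],1.5],[[0,0.6,0],[0,0,0],1.5],[[0,0.6,0],[0,0,0],1.5]])

```text
t: 9.07
tcp_pos: [0.6654, -0.01, 0.1652]
tcp_rot: [-1.552, -0.285, 0.284]
contact_force: [-0.1, -0.5, -0.6]
width: 0.263
```

```bash
python3 look.py 7 wrist,side
python3 - <<'E'
import cv2,pickle
s,d=pickle.load(open("f7.pkl","rb"))
a=d["side"]["pixels"][130:230,195:295,::-1]
cv2.imwrite("pics/z7.png",cv2.resize(a,None,fx=6,fy=6,interpolation=cv2.INTER_CUBIC))
E
```

```text
9.07 [ 0.6654 -0.01    0.1652] zyaw 110.75 F [-0.1 -0.5 -0.6] T [ 0.15 -0.06  0.01] w 2.4 j [-0.11  0.6   1.3   0.    1.25 -2.04]
```

View pics/z7.png

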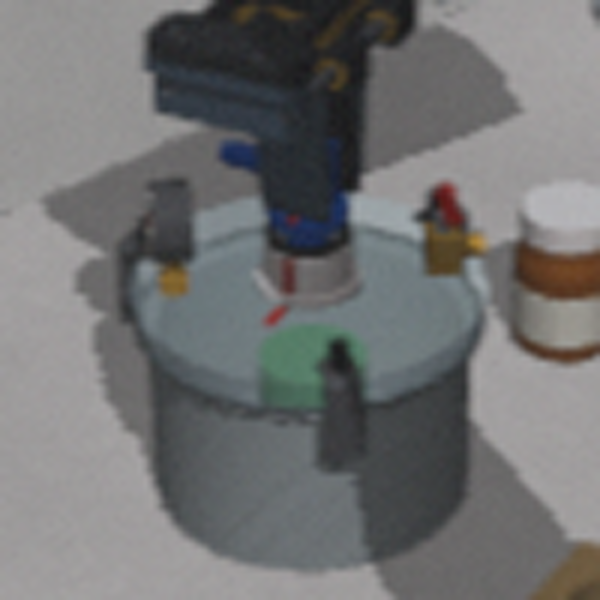

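The shank is in the port. With no force and the flange about 9 mm above the face, the lugs are already below the height where they would rest on the thread. I'll keep lowering gently to the seat.

>>> step_arm(deltas=[[[0,0.15,0],[0,0,0],1.5],[[0,0.3,0],[0,0,0],1.5],[[0,0.4,0],[0,0,0],1.5],[[0,0.4,0],[0,0,0],1.5]])

```text
t: 9.68
tcp_pos: [0.6655, -0.01, 0.1615]
tcp_rot: [-1.552, -0.285, 0.283]
contact_force: [-0.9, 0.4, -0.2]
width: 0.262
```

>>> step_arm(deltas=[[[0,0.05,0],[0,0,0],1.5],[[0,0.1,0],[0,0,0],1.5],[[0,0.1,0],[0,0,0],1.5]])

```text
t: 10.05
tcp_pos: [0.6657, -0.01, 0.161]
tcp_rot: [-1.552, -0.285, 0.283]
contact_force: [-3.6, 1.1, 8.9]
width: 0.261
```

It touched at TCP z 0.161, the expected seated height, so the thread entered. Next I turn it clockwise about the elbow axis, which is 1.5 mm ahead of the TCP, and lower it with the pitch.

>>> step_arm(deltas=[[[0,-0.02,0.01],[0,0.07,0],1.5],[[0,0.0,0.02],[0,0.15,0],1.5],[[0.01,0.045,0.045],[0,0.3,0],1.5],[[0.015,0.09,0.065],[0,0.45,0],1.5],[[0.025,0.13,0.085],[0,0.6,0],1.5],[[0.025,0.13,0.085],[0,0.6,0],1.5]])

```text
t: 10.8
tcp_pos: [0.6657, -0.009, 0.1595]
tcp_rot: [-1.562, 0.186, -0.188]
contact_force: [-1.3, 1.9, 6.2]
width: 0.263
```

```bash
python3 look.py 8 wrist,side
```

```text
10.8 [ 0.6657 -0.009   0.1595] zyaw 76.34 F [-1.3  1.9  6.2] T [0.27 0.18 0.01] w 2.4 j [-0.1   0.6   1.3   0.    1.24 -1.44]
```

View pics/wrist8.png

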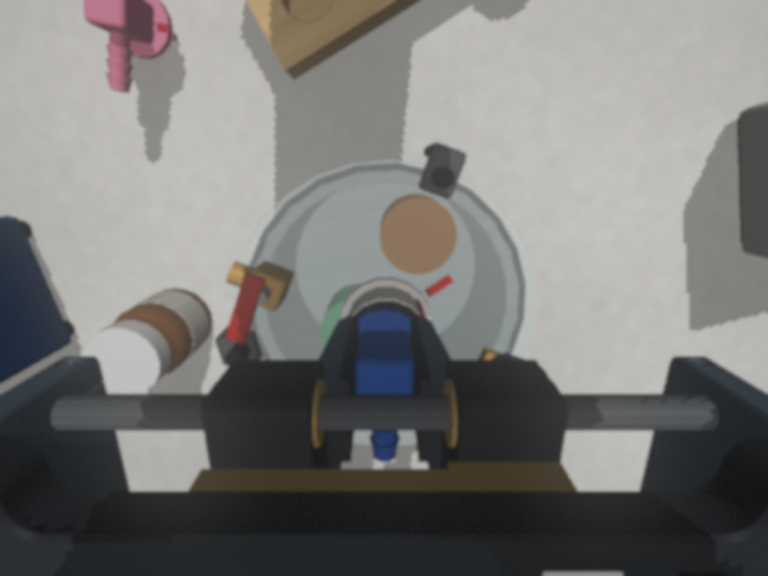

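>>> step_arm(deltas=[[[0,0.04,0.02],[0,0.15,0],1.5],[[0.01,0.085,0.045],[0,0.3,0],1.5],[[0.015,0.13,0.065],[0,0.45,0],1.5],[[0.025,0.17,0.085],[0,0.6,0],1.5],[[0.04,0.215,0.1],[0,0.75,0],1.5],[[0.055,0.255,0.12],[0,0.9,0],1.5],[[0.07,0.285,0.125],[0,1.0,0],1.5],[[0.07,0.285,0.125],[0,1.0,0],1.5]])

```text
t: 11.9
tcp_pos: [0.6672, -0.0078, 0.1573]
tcp_rot: [-1.346, 0.958, -0.961]
contact_force: [-0.5, 2.1, 10.3]
width: 0.261
```

```bash
python3 look.py 9 wrist,top,side
```

```text
11.9 [ 0.6672 -0.0078  0.1573] zyaw 19.11 F [-0.5  2.1 10.3] T [ 0.59  0.05 -0.11] w 2.38 j [-0.1   0.6   1.3   0.    1.23 -0.44]
```

View pics/wrist9.png

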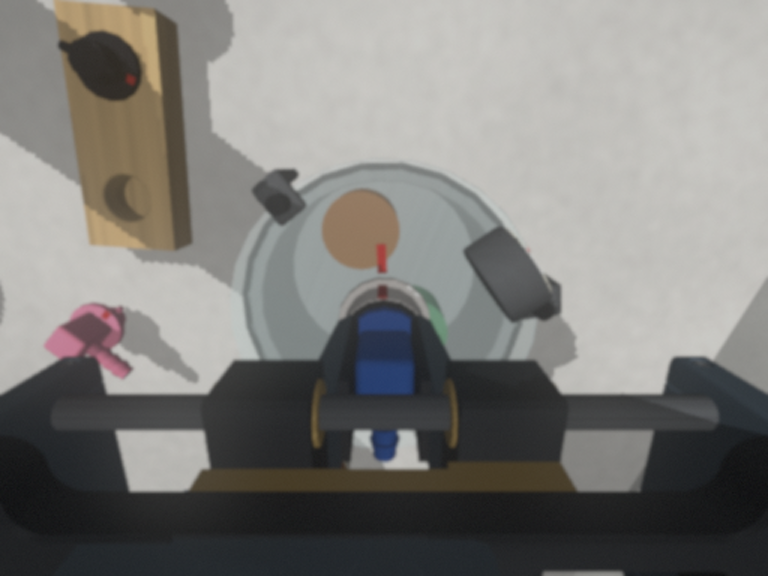

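That's 91.7° turned, and the seal torque is starting to rise. The elbow is still square in the jaws, with its body at (385,350) and barb at (384,445), and a red port mark is at (382,258). About 30° is left, so I'll go more slowly.

>>> step_arm(deltas=[[[0,0.03,0.015],[0,0.1,0],1.5],[[0,0.06,0.03],[0,0.2,0],1.5],[[0.005,0.09,0.045],[0,0.3,0],1.5],[[0.01,0.12,0.06],[0,0.38,0],1.5],[[0.015,0.14,0.07],[0,0.45,0],1.5],[[0.02,0.145,0.07],[0,0.49,0],1.5],[[0.02,0.145,0.07],[0,0.49,0],1.5]])

```text
t: 12.92
tcp_pos: [0.6684, -0.0077, 0.1564]
tcp_rot: [-1.128, 1.32, -1.324]
contact_force: [-1.2, 2.3, 14.5]
width: 0.261
```

```bash
python3 look.py 10 wrist,top,side
python3 - <<'E'
import cv2,pickle
s,d=pickle.load(open("f10.pkl","rb"))
cv2.imwrite("pics/z10.png",cv2.resize(d["side"]["pixels"][110:230,215:375,::-1],None,fx=5,fy=5,interpolation=cv2.INTER_CUBIC))
E
```

```text
12.93 [ 0.6684 -0.0077  0.1564] zyaw -8.9 F [-1.2  2.3 14.5] T [ 0.69 -0.04  0.08] w 2.38 j [-0.1   0.61  1.3   0.    1.23  0.05]
```

View pics/wrist10.png

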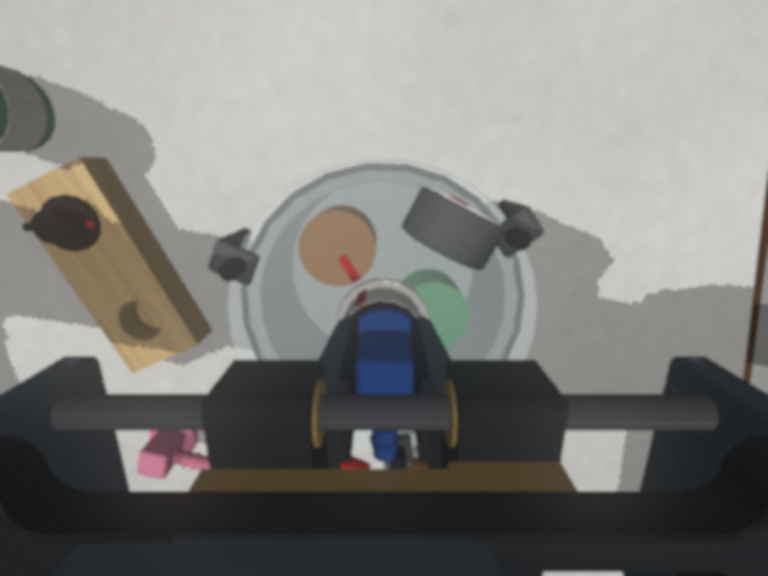

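View pics/z10.png

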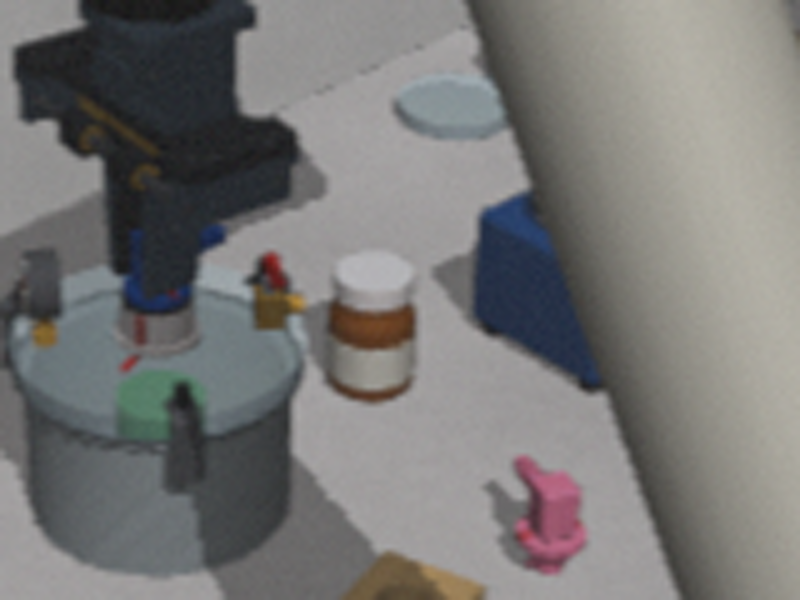

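Now at zyaw -8.9 with the barb near the pump, 2.3° remain. I'll make the last small turn.

>>> step_arm(deltas=[[[0,0.005,0.003],[0,0.02,0],1.5],[[0,0.01,0.006],[0,0.04,0],1.5],[[0,0.01,0.006],[0,0.04,0],1.5],[[0,0.01,0.006],[0,0.04,0],1.5]])

```text
t: 13.58
tcp_pos: [0.6685, -0.0077, 0.1563]
tcp_rot: [-1.107, 1.348, -1.352]
contact_force: [0.8, 3.2, 15.0]
width: 0.261
```

```bash
python3 look.py 11 wrist
python3 - <<'E'
import pickle
from meas import *
for t in("5","9","11"):
    s,d=pickle.load(open(f"f{t}.pkl","rb"));f=d["wrist"];px=f["pixels"]
    K=f["camera_matrix"];Z=f["range_z"];u,v=np.meshgrid(np.arange(512),np.arange(384))
    P=np.stack([(u-K[0,2])/K[0,0]*Z,-(v-K[1,2])/K[1,1]*Z,-Z,np.ones_like(Z)],-1)@f["mount"].T
    h=cv2.cvtColor(px,cv2.COLOR_RGB2HSV);b=(h[...,0]>102)&(h[...,0]<128)&(h[...,1]>80)&(Z>0)&(np.hypot(P[...,0],P[...,2])<.06)&(P[...,1]<.03)
    Q=P[b][:,:3]*1000
    top=Q[(Q[:,1]<-26)&(Q[:,1]>-34)];bb=Q[(Q[:,0]>25)];back=Q[(Q[:,1]<-8)&(Q[:,1]>-24)&(Q[:,0]<0)]
    print(t,"top",top.mean(0).round(1),"barb",bb.mean(0).round(1),"back",back.mean(0).round(1),"slip yaw",yaw((bb.mean(0)-top.mean(0))[[0,2]]).round(1),"back slope",np.degrees(np.arctan(np.polyfit(back[:,2],back[:,0],1)[0])).round(1))
E
```

```text
13.57 [ 0.6685 -0.0077  0.1563] zyaw -11.15 F [ 0.8  3.2 15. ] T [ 0.65 -0.04  0.12] w 2.38 j [-0.1   0.61  1.3   0.    1.23  0.09]
5 top [ -3.5 -29.   -0.8] barb [ 37.9 -18.8  -0.5] back [-10.1 -16.7  -0.8] slip yaw 0.4 back slope 0.3
9 top [ -2.7 -29.1  -0.5] barb [ 38.5 -19.   -0.4] back [ -9.2 -16.4  -0. ] slip yaw 0.2 back slope 0.2
11 top [ -2.5 -29.1  -0. ] barb [ 38.8 -18.8   0.4] back [ -9.1 -16.4   0.3] slip yaw 0.6 back slope -0.4
```

The elbow yaw is -101.2°, on target, and it's square in the jaws within 0.6°. I'll release it and open only partway, to keep clear of the gauge and valve.

>>> step_arm(deltas=[[[0,0,0],[0,0,0],3],[[0,0,0],[0,0,0],4],[[0,0,0],[0,0,0],4.6],[[0,0,0],[0,0,0],4.6],[[0,0,0],[0,0,0],4.6]])

```text
t: 14.25
tcp_pos: [0.6672, -0.0081, 0.1546]
tcp_rot: [-1.109, 1.353, -1.353]
contact_force: [0.2, -0.2, -0.5]
width: 0.506
```

>>> step_arm(deltas=[[[0,-1,0],[0,0,0],4.6],[[0,-3,0],[0,0,0],4.6],[[0,-6,0],[0,0,0],4.6],[[0,-10,0],[0,0,0],4.6],[[0,-14,0],[0,0,0],4.6],[[0,-14,0],[0,0,0],4.6]])

```text
t: 15.0
tcp_pos: [0.6686, -0.0083, 0.2991]
tcp_rot: [-1.104, 1.347, -1.356]
contact_force: [-1.2, -0.4, -0.3]
width: 0.501
```

```bash
python3 look.py 12 wrist,side,top
python3 - <<'E'
import cv2,pickle
from meas import *
s,d=pickle.load(open("f12.pkl","rb"))
cv2.imwrite("pics/z12.png",cv2.resize(d["side"]["pixels"][110:230,215:375,::-1],None,fx=5,fy=5,interpolation=cv2.INTER_CUBIC))
f=d["wrist"];px=f["pixels"];P=cloud(f,s);h=cv2.cvtColor(px,cv2.COLOR_RGB2HSV)
b=(h[...,0]>102)&(h[...,0]<128)&(h[...,1]>80)&(f["range_z"]>0)&(np.hypot(P[...,0]-.667,P[...,1]+.01)<.06)&(P[...,2]>.135)&(P[...,2]<.2)
Q=P[b];top=Q[Q[:,2]>.179];r=np.hypot(Q[:,0]-.6667,Q[:,1]+.01);bb=Q[(r>.022)&(Q[:,2]>.16)&(Q[:,2]<.178)]
fl=Q[(Q[:,2]>.143)&(Q[:,2]<.156)]
print("top",len(top),top.mean(0).round(4),cv2.minAreaRect((top[:,:2]*1000).astype(np.float32)))
_,_,V=np.linalg.svd(bb[:,:2]-bb[:,:2].mean(0));print("barb",len(bb),bb.mean(0).round(4),yaw(V[0]),yaw(bb.mean(0)-np.array([.6667,-.01,0])))
print("flange",len(fl),np.median(fl,0).round(4))
E
```

```text
15.0 [ 0.6686 -0.0083  0.2991] zyaw -11.28 F [-1.2 -0.4 -0.3] T [ 0.02 -0.1   0.  ] w 4.57 j [-0.1   0.49  1.11  0.    1.53  0.09]
top 414 [ 0.6682 -0.0088  0.1859] ((668.0281982421875, -9.591201782226562), (23.10272789001465, 22.548545837402344), 79.49592590332031)
barb 134 [ 0.6622 -0.0424  0.1757] -102.1802844722146 -97.94086670144256
flange 259 [0.6708 0.0018 0.1523]
```

View pics/wrist12.png

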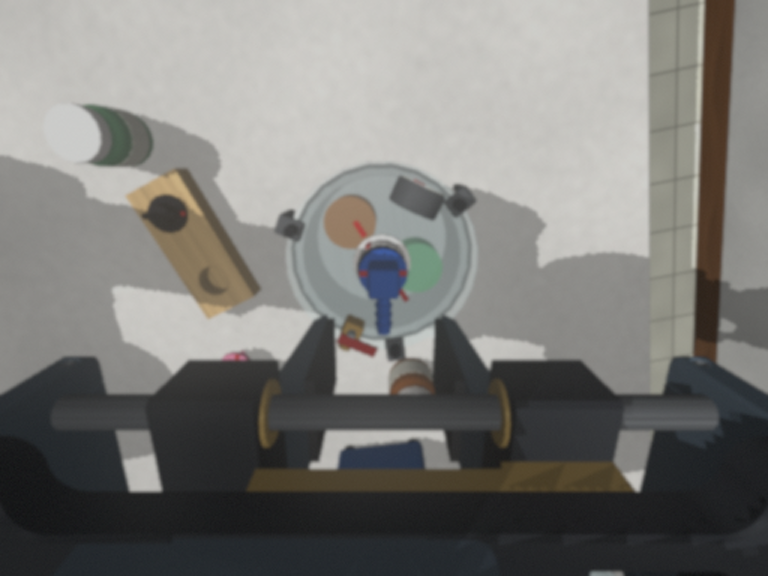

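View pics/z12.png

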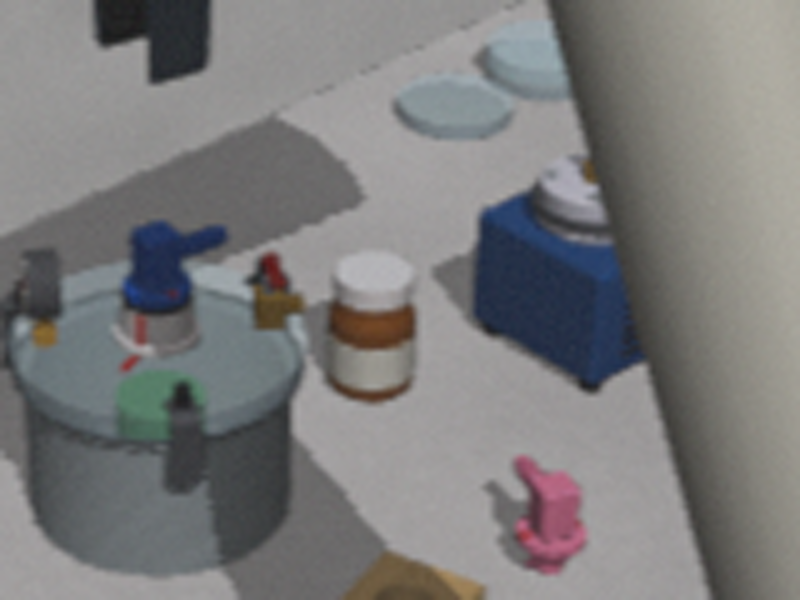

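In the final wrist view, the flange marks at (362,273) and (403,273) lie level with the jaw axis (yaw -11.3°) and the barb points straight down the picture, toward the pump. So the elbow yaw is about -101°, against a pump bearing of -101.2°. The plug and jars haven't been touched and the gripper is clear, so I'm handing the job in.

Run:
```python
from station import arm
print(arm.finish_job())
```

```text
the job is handed in; nothing more can be done
None
```

The blue elbow is screwed tight into the white port, with its barb pointing at the brass inlet on the pump. I handed the job in at about 15 s.

- **Thread start:** I entered the gap that brings the barb round to the pump. Contact came at the expected seated height with about 9 N.
- **Turning:** I turned it clockwise only, about 122° in total. It passed the 95° tight point, stopped short of the 138° dead stop, and was never backed off. The force reached about 15 N and the final torque reading was about 0.12 N m, a little under the 0.15 N m given for tight.
- **Direction after release:** The flange marks put the barb at -101.3°, against a measured inlet bearing of -101.2°. Three rougher depth-camera estimates disagreed slightly: -100.0°, -100.5° and -102.2°.
- **Height:** The body top was at 0.186 m, so the flange underside is at about 0.146 m. That fits the thread pitch plus the axial play, with the seal ring squeezed about 2.5 mm.
- **Surroundings:** The plug and jars looked unmoved in the last pictures, though I did not re-measure them. The gripper was well above everything and touching nothing.

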